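# Turn the parts tin mouth-up and put the deep socket in it

### The arm

A 6-joint arm with a two-finger parallel gripper is mounted at the origin on the work surface. World frame = base frame: x ahead of the robot, y to its left, z up, the work surface at z = 0. Lengths are in m, angles in rad, forces in N, time in s.
With the tool pointing down it reaches from about 0.275 to 0.875 m from the base axis. Payload 12.5 kg.
Tool frame: the origin (TCP) lies on the centre line of the jaws, within the pads' length; the fingertips stand r.finger_overhang ahead of it and the grasp point (between the pads) lies 3 mm ahead of it (r.finger_overhang is the distance from the TCP to the fingertips, in m); z points along the fingers, y is the line along which they close (so a half turn about z gives the same grasp; the last joint's range is limited). The gripper opens to 85 mm and grips with 20 to 120 N. Pads are 22 mm wide; open, the fingers measure 114 mm over their backs; the gripper's body (76 mm by 85 mm) begins 54 mm behind the grasp point. The pads swing forward as they close: fully open they stand 13 mm farther back than shut.
Start: joints at [1.075, 0.351, 1.652, -0, 1.139, -0.085], TCP at [0.22, 0.504, 0.213] pointing down, gripper open.
Joint ranges: [-2.75, 2.75], [-0.79, 2.1], [0.01, 2.65], [-1.57, 4.71], [0.07, 3.14], [-2.87, 2.87]. Speed limits (rad/s): [2.22, 2.22, 2.79, 3.14, 3.14, 3.14].

### API

Orientations are given as a unit quaternion [x, y, z, w].
In Python, from cell import r, optics gives the robot as it stands. The module is installed in compiled form; this text tells all that it offers. Calls block until the motion is done:
- r.move_to(position, orientation): joint-space move of the TCP to a pose.
- r.move_linear(position, rot=None, vel=0.15): straight line of the TCP; rot=None keeps the orientation; vel is the mean speed in m/s.
- r.set_joints(angles): joint-space move.
- r.set_gripper(opening, squeeze=None): opening from 0.0 (shut) to 1.0 (fully open); squeeze is the grip in N (None keeps the last); returns when the fingers have stopped.
- r.sleep(seconds).
- r.inverse_kinematics(position, orientation): joint angles nearest the present ones, or None.
- optics.get_image(name): name is "scene" or "top" or "wrist"; returns a dict with "pixels" (384x512x3 uint8, red, green, blue), "depth" (384x512 float32, m along the optical axis (not along the pixel's ray), 0 where there is no reading), "fx", "fy", "cx", "cy" (pixels), "camera_from_world" (4x4, takes a point from world to camera coordinates); the wrist camera has in their place "mount" (4x4, takes a point from camera to tool coordinates, whose origin is the TCP and whose axes are the flange's). Camera axes: x right, y down, z forward; pixel columns grow to the right and rows downward; lengths in m; the calibration is good to about 2 mm. A picture is of the moment at which its call begins: read the wrist's pose just before it.
A pose or a line that the arm cannot do raises r.PlanningError and nothing moves.
- r.hand_in(): hands the job in; it is judged then, once.
Readings, each from a call of its own:
- r.current_t(): time.
- r.current_q(): joint angles.
- r.current_qvel(): joint speeds.
- r.current_effort(): joint torques, N m.
- r.current_tool_pos(): TCP position.
- r.current_ee_rot(): TCP orientation.
- r.current_contact_force(): force on the tool from outside, world axes, zero at the start.
- r.current_torque(): the same for the moment, N m.
- r.current_opening(): opening from 0.0 (shut) to 1.0 (fully open).
- r.current_finger_force(): force on a finger pad.
Only numpy, scipy, OpenCV 4.12 (cv2) and the standard library are available. Lean on these libraries where they do the work, as an engineer would, in place of code of your own. Each camera call takes 0.05 s, during which the arm holds its last target. There are 200 camera calls.

### The job

The square grey parts tin was left mouth-down to drain: turn it over so that it stands mouth-up in the middle of the round rubber pad, and let go of it. Then pluck the long deep socket out of its pocket in the socket organizer and lower it, end-on, into the tin, so that it stands on the tin's floor. Set both down, do not drop them, and leave everything else where it is.

Things in the scene. Friction and masses are not known exactly. Their poses are not given: they have to be found in the camera images.
- tin: Open square grey plastic tin, thin dark band at its mouth, 60 x 60 mm outside, 75 mm tall, walls 4 mm, floor 5 mm (70 mm deep), 0.14 kg; flat sides, so it also lies steadily on a side. Starts mouth-down on the shelf. Origin: centre of the mouth, in the rim's plane; z runs from mouth to closed bottom (up at the start, down when mouth-up); x, y square to its sides. Its middle is at z 37.5 mm.
- pad: Round flat rubber pad, 150 mm across and 4 mm thick, fixed on the shelf. Origin: centre of its underside (its top is 4 mm higher).
- organizer: Red steel socket organizer, a block 80 mm (x) by 190 mm (y), 45 mm tall, fixed on the shelf, with three upright round pockets 31 mm across and 30 mm deep in a row along its y axis, 62 mm apart, the middle one central. The thin spring clips are for show and touch nothing. Origin: centre of its underside; z up.
- socket: The deep socket: a plain steel cylinder 28 mm across and 100 mm long, about 0.22 kg, standing upright in one of the three pockets (which one varies); its top stands 115 mm above the shelf. Origin: centre of its lower end; z along it to its upper end.
- socket_mid (a point): Middle of the deep socket, 50 mm from either end, on its axis.
- short_a: A short socket, 28 mm across and 60 mm long, standing in another pocket (top 75 mm above the shelf); leave it there. Origin: centre of its lower end.
- short_b: A second short socket like short_a in the remaining pocket; leave it there. Origin: centre of its lower end.
- ring_a: Black plastic hub-centric ring lying flat, 73 mm outside, 57 mm inside, 12 mm high; bystander. Origin: centre of its underside.
- ring_b: Aluminium hub-centric ring lying flat, same size; bystander. Origin: centre of its underside.
- ext_bar: Chrome extension bar lying on the shelf, about 160 mm long (x), 20 mm thick at its square ends; bystander. Origin: under its middle.
- block: Wooden block, 50 x 100 x 40 mm high; bystander. Origin: centre of its underside.
- lid: Square flat lid of the tin, grey plastic, 66 x 66 x 12 mm, lying on the shelf; bystander, not needed. Origin: centre of its underside.

How it is judged:
By the outcome, as a careful person would: the job done as asked, in the order asked, and still so for the second after the job is handed in, with the robot touching nothing.
It also fails if it takes over 72 s, if anything falls off the work surface, if the arm or the gripper's body presses on something with over 40 N, if the wrist force passes 120 N, or if a joint passes its speed limit or range.

## Working session

There is one attempt and no reset: what is moved stays moved. The work goes in short steps, each a Python script; the robot and the scene stay as the last script left them, time stands still between calls to the robot, and variables do not carry over. Pictures are saved under pics/ and viewed, at most 13 in all, crops included, and the job is handed in when it is done.

```bash
mkdir -p pics; python3 - <<'E'
from cell import r, optics
import cv2, numpy as np
for n in ("top","scene"):
    im=optics.get_image(n)
    cv2.imwrite(f"pics/{n}0.png",im["pixels"][:,:,::-1])
    np.savez(f"{n}0.npz",**im)
    T=np.linalg.inv(im["camera_from_world"]);print(n,im["fx"],im["cx"],im["cy"],T.round(3))
print(r.finger_overhang,r.current_t(),r.current_ee_rot(),r.current_opening())
E
```

```text
top 358.20934642131806 250.5821818090392 192.61128592853703 [[-0.016 -0.998  0.066  0.562]
 [-1.     0.015 -0.014  0.011]
 [ 0.013 -0.066 -0.998  1.137]
 [ 0.     0.     0.     1.   ]]
scene 395.0090913391866 260.59806054703904 199.99579681718146 [[-0.734  0.442 -0.516  1.087]
 [ 0.679  0.493 -0.544  0.513]
 [ 0.014 -0.75  -0.661  0.679]
 [ 0.     0.     0.     1.   ]]
0.022 0.1 [ 2.03949588e-01  9.78981266e-01 -4.75917518e-04 -1.38072564e-04] 0.9993152277058838
```

View pics/top0.png

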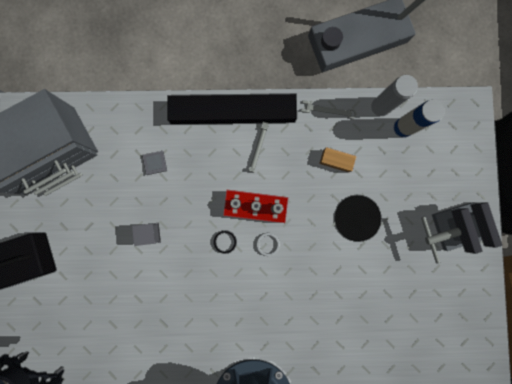

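View pics/scene0.png

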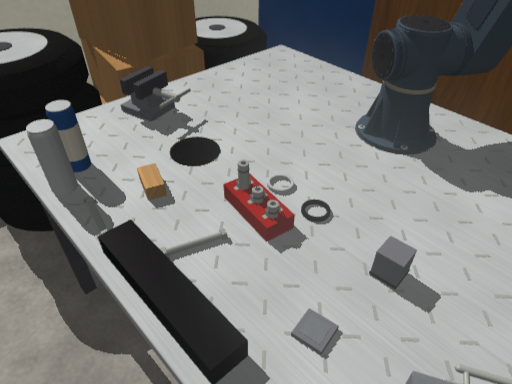

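Top view: tin at about (146,234), lid (153,162), organizer (256,206), pad (357,218), rings (225,242) and (266,244), block (338,160). The scene view shows the deep socket at the pad-side (−y) end of the organizer, top pixel about (278,208). I'll measure with masks and plane rays.

```bash
cat > vis.py <<'E'
import cv2, numpy as np
def cast(im,uv,z):
    T=np.linalg.inv(im["camera_from_world"]); uv=np.atleast_2d(uv)
    d=np.c_[(uv[:,0]-im["cx"])/im["fx"],(uv[:,1]-im["cy"])/im["fy"],np.ones(len(uv))]@T[:3,:3].T
    return T[:3,3]+d*((z-T[2,3])/d[:,2])[:,None]
def cloud(im):
    T=np.linalg.inv(im["camera_from_world"]); D=im["depth"]; v,u=np.indices(D.shape)
    P=np.stack([(u-im["cx"])/im["fx"]*D,(v-im["cy"])/im["fy"]*D,D],-1)@T[:3,:3].T+T[:3,3]
    P[D==0]=np.nan; return P
def rect(pts):
    c,s,a=cv2.minAreaRect(pts[:,:2].astype(np.float32)*1000); return np.round(c,1),np.round(s,1),round(a,2)
E
python3 - <<'E'
from vis import *
for n in ("top","scene"):
    im=dict(np.load(n+"0.npz")); P=cloud(im); px=im["pixels"].astype(int); hsv=cv2.cvtColor(im["pixels"],cv2.COLOR_RGB2HSV)
    X,Y,Z=P[...,0],P[...,1],P[...,2]
    box=lambda x0,x1,y0,y1:(X>x0)&(X<x1)&(Y>y0)&(Y<y1)
    print(n)
    t=box(.35,.6,.2,.5)&(abs(Z-.075)<.006); print(" tin top",t.sum(),rect(P[t]) if t.sum()>20 else "",np.median(Z[t]))
    if t.any():
        v,u=np.nonzero(t); h=cast(im,np.c_[u,v],.075); print("  cast",rect(h))
    m=box(.3,.7,-.5,-.15)&(px.max(-1)<40)&(Z<.02); m=cv2.morphologyEx(m.astype(np.uint8),cv2.MORPH_OPEN,np.ones((5,5)))
    k,lab,st,ce=cv2.connectedComponentsWithStats(m); i=1+st[1:,4].argmax(); v,u=np.nonzero(lab==i); h=cast(im,np.c_[u,v],.004); print(" pad",rect(h),h.mean(0))
    rd=box(.3,.8,-.25,.25)&(hsv[...,1]>150)&((hsv[...,0]<8)|(hsv[...,0]>172))&(abs(Z-.045)<.008); v,u=np.nonzero(rd); h=cast(im,np.c_[u,v],.045); print(" org",rd.sum(),rect(h))
    for zt in (.115,.075):
        s=box(.4,.65,-.15,.15)&(abs(Z-zt)<.006); k,lab,st,ce=cv2.connectedComponentsWithStats(s.astype(np.uint8))
        for i in range(1,k):
            if st[i,4]>8: v,u=np.nonzero(lab==i); print(" socket",zt,st[i,4],rect(P[lab==i]),P[lab==i].mean(0).round(4))
    for z in [(.02,.2)]:
        m=box(.25,.9,-.5,.5)&(Z>.01); k,lab,st,ce=cv2.connectedComponentsWithStats(m.astype(np.uint8))
        for i in range(1,k):
            if st[i,4]>30: print("  obj",ce[i].round(),np.nanmin(P[lab==i],0).round(2),np.nanmax(P[lab==i],0).round(2))
E
```

```text
top
 tin top 427 (array([514.2, 314.5]), array([59.7, 61.4]), 6.23) 0.07485283168623402
  cast (array([514.3, 313.9]), array([59.6, 60.9]), 6.2)
 pad (array([ 551.2, -340.7]), array([140.4, 139. ]), 89.03) [ 0.55157692 -0.34197498  0.004     ]
 org 1105 (array([592.3, -17.6]), array([187.5,  76.8]), 81.98)
 socket 0.115 73 (array([584.6, -79.7]), array([25.7, 25.6]), 60.91) [ 0.5847 -0.0794  0.1151]
 socket 0.075 67 (array([601.8,  42.9]), array([23.8, 23.9]), 89.02) [0.6018 0.043  0.0754]
 socket 0.075 68 (array([593.4, -17.7]), array([25.1, 25.2]), 43.85) [ 0.5934 -0.0185  0.0756]
  obj [393. 101.] [ 0.88 -0.46  0.01] [ 0.9  -0.4   0.19]
  obj [415. 119.] [ 0.81 -0.5   0.01] [ 0.87 -0.46  0.2 ]
  obj [234. 118.] [ 0.7  -0.15  0.01] [0.9  0.25 0.06]
  obj [ 79. 145.] [0.75 0.47 0.01] [0.81 0.5  0.18]
  obj [338. 159.] [ 0.7  -0.33  0.01] [ 0.77 -0.22  0.05]
  obj [154. 162.] [0.7  0.26 0.01] [0.77 0.34 0.02]
  obj [255. 206.] [ 0.54 -0.12  0.01] [0.64 0.08 0.12]
  obj [146. 234.] [0.48 0.28 0.01] [0.55 0.35 0.08]
  obj [225. 242.] [0.45 0.04 0.01] [0.52 0.11 0.02]
  obj [268. 244.] 
[... 567 characters left out ...]
 0.5926 -0.0728  0.0752]
 socket 0.075 89 (array([595.2, -19. ]), array([30., 24.]), 48.14) [ 0.5962 -0.0176  0.0747]
 socket 0.075 96 (array([604.4,  42.9]), array([25.8, 27.4]), 6.81) [0.605  0.0442 0.0749]
  obj [ 68. 138.] [ 0.81 -0.5   0.01] [ 0.9  -0.4   0.19]
  obj [258. 202.] [ 0.54 -0.12  0.01] [0.65 0.08 0.12]
  obj [151. 180.] [ 0.7  -0.33  0.01] [ 0.78 -0.22  0.04]
  obj [280. 182.] [ 0.44 -0.09  0.01] [ 0.51 -0.02  0.01]
  obj [315. 209.] [0.45 0.04 0.01] [0.52 0.12 0.02]
  obj [187. 286.] [ 0.7  -0.15  0.01] [0.9  0.25 0.06]
  obj [393. 260.] [0.48 0.28 0.01] [0.55 0.35 0.08]
  obj [314. 329.] [0.7  0.26 0.01] [0.78 0.34 0.02]
  obj [419. 378.] [0.75 0.48 0.12] [0.79 0.5  0.17]
```

```bash
cat > arm.py <<'E'
from cell import r, optics
import numpy as np
from scipy.spatial.transform import Rotation as R
def rot(psi,a,s=1):   # psi yaw of tilt plane, a tilt outward from straight down (deg); jaw axis horizontal
    p,a=np.radians([psi,a]); z=np.array([np.sin(a)*np.cos(p),np.sin(a)*np.sin(p),-np.cos(a)])
    y=s*np.array([-np.sin(p),np.cos(p),0]); return R.from_matrix(np.c_[np.cross(y,z),y,z])
def pose(P,psi,a,s=1,back=0):  # grasp point at P, backed off along the tool axis
    q=rot(psi,a,s); return np.asarray(P)-(.003+back)*q.as_matrix()[:,2], q.as_quat()
E
python3 - <<'E'
from arm import *
def ik(l,P,psi,a,s,back=0):
    q=r.inverse_kinematics(*pose(P,psi,a,s,back)); print(l,psi,a,s,None if q is None else np.round(q,2))
for s in (1,-1):
    for psi in (6.2,96.2): 
        for a in (45,): ik("grasp",(.514,.314,.0375),psi,a,s); ik("  back",(.514,.314,.0375),psi,a,s,.1)
    for rad in (.45,.55):
        for ang in (30,0,-31.8):
            P=np.r_[rad*np.cos(np.radians(ang)),rad*np.sin(np.radians(ang)),.031]
            for a in (45,-45): ik(f"lay{rad}",P,ang,a,s,.0)
    for a in (45,-45): ik("pad",(.551,-.341,.0425),-31.8,a,s); 
    ik("pad back",(.551,-.341,.0425),-31.8,-45,s,.12)
    for psi in (-8,172):ik("sock",(.585,-.08,.107),psi,0,s)
E
```

```text
grasp 6.2 45 1 [0.64 0.62 2.1  4.08 0.46 1.08]
  back 6.2 45 1 [0.74 0.39 2.22 4.39 0.46 0.83]
grasp 96.2 45 1 [0.12 0.73 1.79 1.06 0.95 2.36]
  back 96.2 45 1 [-0.01  0.6   1.79  0.92  1.09  2.43]
lay0.45 30 45 1 [0.33 0.56 2.52 2.94 0.73 1.59]
lay0.45 30 -45 1 [ 0.45  0.87  1.49 -0.05  1.56 -1.62]
lay0.45 0 45 1 [-0.19  0.56  2.52  2.94  0.73  1.59]
lay0.45 0 -45 1 [-0.07  0.87  1.49 -0.05  1.56 -1.62]
lay0.45 -31.8 45 1 [-0.74  0.56  2.52  2.94  0.73  1.59]
lay0.45 -31.8 -45 1 [-0.63  0.87  1.49 -0.05  1.56 -1.62]
lay0.55 30 45 1 [0.39 0.58 2.29 2.95 0.52 1.64]
lay0.55 30 -45 1 [ 0.46  1.01  1.16 -0.04  1.75 -1.62]
lay0.55 0 45 1 [-0.13  0.58  2.29  2.95  0.52  1.64]
lay0.55 0 -45 1 [-0.06  1.01  1.16 -0.04  1.75 -1.62]
lay0.55 -31.8 45 1 [-0.69  0.58  2.29  2.95  0.52  1.64]
lay0.55 -31.8 -45 1 [-0.62  1.01  1.16 -0.04  1.75 -1.62]
pad -31.8 45 1 [-0.66  0.62  2.06  2.91  0.33  1.71]
pad -31.8 -45 1 [-0.61  1.2   0.74 -0.04  1.99 -1.63]
pad back -31.8 -45 1 None
sock -8 0 1 [-0.21  0.54  1.63 -0.    0.96 -1.65]
sock 172 0 1 [-0.21  0.54  1.63 -0.    0.96  1.5 ]
grasp 6.2 45 -1 [ 
[... 414 characters left out ...]
  1.52]
lay0.45 -31.8 45 -1 [-0.74  0.56  2.52  2.94  0.73 -1.55]
lay0.45 -31.8 -45 -1 [-0.63  0.87  1.49 -0.05  1.56  1.52]
lay0.55 30 45 -1 [ 0.39  0.58  2.29  2.95  0.52 -1.5 ]
lay0.55 30 -45 -1 [ 0.46  1.01  1.16 -0.04  1.75  1.52]
lay0.55 0 45 -1 [-0.13  0.58  2.29  2.95  0.52 -1.5 ]
lay0.55 0 -45 -1 [-0.06  1.01  1.16 -0.04  1.75  1.52]
lay0.55 -31.8 45 -1 [-0.69  0.58  2.29  2.95  0.52 -1.5 ]
lay0.55 -31.8 -45 -1 [-0.62  1.01  1.16 -0.04  1.75  1.52]
pad -31.8 45 -1 [-0.66  0.62  2.06  2.91  0.33 -1.43]
pad -31.8 -45 -1 [-0.61  1.2   0.74 -0.04  1.99  1.52]
pad back -31.8 -45 -1 None
sock -8 0 -1 [-0.21  0.54  1.63 -0.    0.96  1.5 ]
sock 172 0 -1 [-0.21  0.54  1.63 -0.    0.96 -1.65]
```

```bash
python3 - <<'E'
from arm import *
def ik(l,P,psi,a,s=-1,back=0):
    q=r.inverse_kinematics(*pose(P,psi,a,s,back)); print(l,psi,a,s,None if q is None else np.round(q,2))
G=(.514,.314,.0375); L=(.47,.30,.031); Pd=(.551,-.341,.0425)
for a in (45,30): 
  for b in (0,.1): ik("grasp",G,96.2,a,-1,b)
for a in (45,0,-45):
  for dz in (0,.12): ik("lay",np.add(L,(0,0,dz)),122.5,a)
ik("lay back",L,122.5,-45,-1,.12);ik("regrasp back",L,122.5,45,-1,.12)
for psi in (58,40):
 for a in (45,-45):
  for dz in (0,.12): ik("pad",np.add(Pd,(0,0,dz)),psi,a)
 ik("pad back",Pd,psi,-45,-1,.12)
E
```

```text
grasp 96.2 45 -1 [ 0.12  0.73  1.79  1.06  0.95 -0.78]
grasp 96.2 45 -1 [-0.01  0.6   1.79  0.92  1.09 -0.71]
grasp 96.2 30 -1 [ 0.23  0.66  1.77  0.76  0.8  -0.45]
grasp 96.2 30 -1 [ 0.14  0.51  1.76  0.65  0.97 -0.37]
lay 122.5 45 -1 [ 0.14  0.8   1.67  0.77  1.19 -0.91]
lay 122.5 45 -1 [ 0.14  0.6   1.65  0.72  1.35 -0.76]
lay 122.5 0 -1 [ 0.48  0.61  1.76 -0.    0.77 -0.08]
lay 122.5 0 -1 [ 0.48  0.43  1.69 -0.    1.02 -0.08]
lay 122.5 -45 -1 [ 0.84  0.8   1.67 -0.86  1.12  0.84]
lay 122.5 -45 -1 [ 0.84  0.6   1.65 -0.8   1.27  0.67]
lay back 122.5 -45 -1 [ 0.97  0.7   1.56 -0.74  1.33  0.76]
regrasp back 122.5 45 -1 [ 0.02  0.7   1.56  0.66  1.4  -0.84]
pad 58 45 -1 [-0.93  0.89  1.42  0.76  1.28 -0.76]
pad 58 45 -1 [-0.93  0.72  1.39  0.73  1.42 -0.63]
pad 58 -45 -1 [-0.32  0.89  1.41 -0.82  1.22  0.69]
pad 58 -45 -1 [-0.32  0.72  1.38 -0.78  1.35  0.54]
pad back 58 -45 -1 [-0.2   0.82  1.3  -0.74  1.41  0.62]
pad 40 45 -1 [-0.95  0.8   1.6   0.94  1.06 -0.7 ]
pad 40 45 -1 [-0.95  0.62  1.58  0.86  1.19 -0.52]
pad 40 -45 -1 [-0.35  0.97  1.22 -0.67  1.44  0.78]
pad 40 -45 -1 [-0.35  0.82  1.19 -0.66  1.58  0.67]
pad back 40 -45 -1 [-0.26  0.96  1.02 -0.62  1.67  0.71]
```

```bash
python3 - <<'E'
from arm import *
G=(.514,.314,.0385)
r.move_to(*pose(np.add(G,(0,0,.1)),96.2,45,-1,.1))
p,q=pose(G,96.2,45,-1,.1); r.move_linear(p,vel=.2)
p,q=pose(G,96.2,45,-1); r.move_linear(p,vel=.12)
print(r.current_contact_force())
r.set_gripper(0.0,50); print(r.current_opening(),r.current_finger_force(),r.current_contact_force())
r.move_linear(np.add(p,(0,0,.12)),vel=.15)
L=np.array((.47,.30,.030))
r.move_to(*pose(L+(0,0,.10),122.5,-45,-1))
print(r.current_opening(),r.current_tool_pos(),r.current_contact_force(),r.current_t())
import cv2
im=optics.get_image("scene"); np.savez("s1.npz",**im); a=im["pixels"][:,:,::-1]
cv2.imwrite("pics/s1.png",a)
E
```

```text
[-0.01311748 -0.20331721 -0.1842691 ]
0.6901878864558512 54.24841180443764 [-0.60733875 -4.31888042  5.69019233]
0.6882975073576384 [0.46871122 0.30122369 0.13162521] [ 0.20325901 -0.23234003 -0.46825529] 6.1333
```

View pics/s1.png

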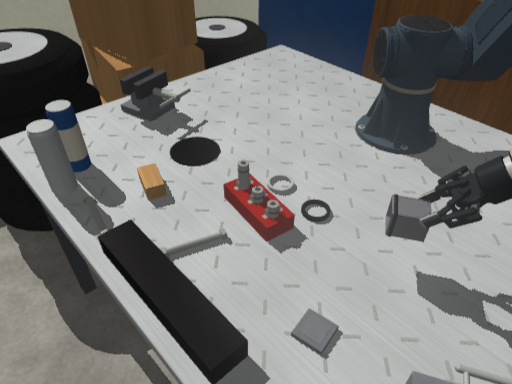

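The tin is held on its side, around (410,217), with the dark mouth band facing left, away from the gripper. I'll lower it until it touches, then regrip.

```bash
cat >> arm.py <<'E'
def touch_down(zmin,thr=2.5,step=.001):  # lower straight until the shelf pushes back
    f0=r.current_contact_force()[2]
    while r.current_tool_pos()[2]>zmin:
        p=np.array(r.current_tool_pos()); p[2]-=step; r.move_linear(p,vel=.03)
        f=r.current_contact_force()[2]-f0
        if f>thr: break
    print("touch",r.current_tool_pos(),f)
E
python3 - <<'E'
from arm import *
L=np.array((.47,.30,.030))
p,q=pose(L+(0,0,.006),122.5,-45,-1); r.move_linear(p,vel=.12)
touch_down(p[2]-.012)
r.set_gripper(1.0); print(r.current_opening())
p,q=pose(L+(0,0,.006),122.5,-45,-1,.1); r.move_linear(p,vel=.2)
r.move_linear(np.add(p,(0,0,.10)),vel=.2)
r.move_to(*pose(L+(0,0,.12),122.5,45,-1,.08))
from vis import *
for n in("top","scene"):
    im=optics.get_image(n); np.savez(n+"2.npz",**im); P=cloud(im); t=(P[...,0]>.38)&(P[...,0]<.58)&(P[...,1]>.2)&(P[...,1]<.42)&(abs(P[...,2]-.06)<.005)
    v,u=np.nonzero(t); print(n,t.sum(),rect(cast(im,np.c_[u,v],.06)),np.median(P[t][:,2])); cv2.imwrite(f"pics/{n}2.png",im["pixels"][:,:,::-1])
print(r.current_t())
E
```

```text
touch [0.46941992 0.30232108 0.03427743] 3.155513727593321
0.9965969023416594
top 513 (array([471. , 298.5]), array([61.2, 75.1]), 33.0) 0.060010454809432234
scene 790 (array([474.8, 299.4]), array([67.3, 75.4]), 31.81) 0.06019155437926321
11.4333
```

View pics/scene2.png

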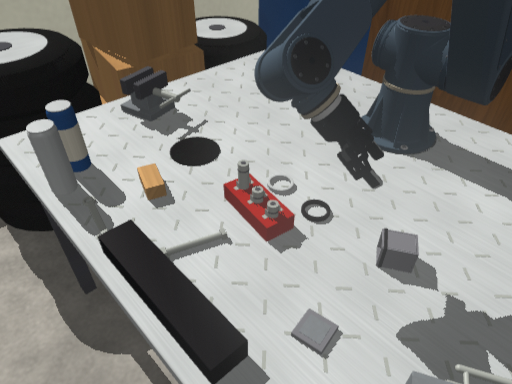

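The tin lies steadily on its side at about (398,250), mouth at left (385,248), ready to be regripped. I'll refine the pad centre in the same step.

```bash
python3 - <<'E'
from arm import *
from vis import *
for n,c in (("top",(357,218)),("scene",(195,152))):
    im=dict(np.load(n+"2.npz")); g=cv2.cvtColor(im["pixels"],cv2.COLOR_RGB2GRAY)
    for th in (60,90):
        k,lab,st,ce=cv2.connectedComponentsWithStats((g<th).astype(np.uint8)); m=(lab==lab[c[1],c[0]]).astype(np.uint8)
        ct=max(cv2.findContours(m,cv2.RETR_EXTERNAL,cv2.CHAIN_APPROX_NONE)[0],key=len)[:,0]
        h=cast(im,ct,.004)[:,:2]*1000; print(n,th,st[lab[c[1],c[0]],4],cv2.fitEllipse(h.astype(np.float32)))
L=np.array((.471,.2985,.032))
r.move_linear(pose(L,122.7,45,-1,.09)[0],pose(L,122.7,45,-1)[1],vel=.2)
p,q=pose(L,122.7,45,-1); r.move_linear(p,vel=.12)
r.set_gripper(0.0,50); print(r.current_opening(),r.current_finger_force(),r.current_contact_force())
r.move_linear(np.add(p,(0,0,.16)),vel=.2)
print(r.current_opening(),r.current_contact_force(),r.current_t())
E
```

```text
top 60 1646 ((551.5161743164062, -341.5170593261719), (141.06512451171875, 143.46694946289062), 2.405604600906372)
top 90 5554 ((525.3349609375, -542.185302734375), (168.74444580078125, 536.3051147460938), 175.2174530029297)
scene 60 1070 ((555.9037475585938, -338.734130859375), (140.84486389160156, 144.48318481445312), 22.993627548217773)
scene 90 1123 ((556.0003662109375, -338.4277648925781), (143.52134704589844, 148.88067626953125), 178.34242248535156)
0.6864260918325984 54.23681080341339 [ 1.65413421 -4.46676333  5.55480418]
0.6877645165836638 [ 0.55615181 -0.15368743 -2.19284126] 14.3583
```

```bash
python3 - <<'E'
from arm import *
Pd=np.array((.553,-.341,.0415))
r.move_to(*pose((.50,0.02,.28),92,0,-1))
r.move_to(*pose(Pd+(0,0,.09),58,-45,-1))
p,q=pose(Pd+(0,0,.006),58,-45,-1); r.move_linear(p,vel=.12)
touch_down(p[2]-.014)
import cv2
for n in("top","scene"):
    im=optics.get_image(n); np.savez(n+"3.npz",**im); cv2.imwrite(f"pics/{n}3.png",im["pixels"][:,:,::-1])
print(r.current_t(),r.current_contact_force())
E
```

```text
touch [ 0.55487254 -0.3394514   0.04565763] 8.033330671833728
19.2917 [-0.28370351  3.20332811  5.2958934 ]
```

View pics/scene3.png

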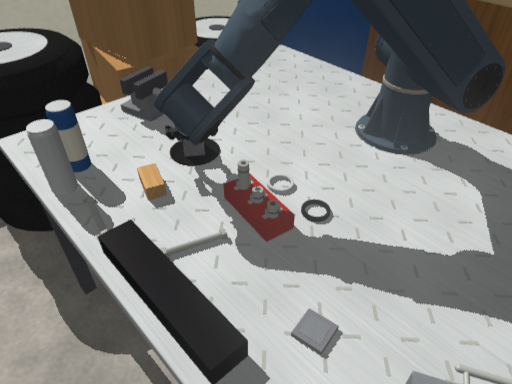

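The tin is upright on the pad, around (195,145), partly hidden by the gripper. I'll release, back off and measure.

```bash
python3 - <<'E'
from arm import *
from vis import *
r.set_gripper(1.0)
p,q=pose((.553,-.341,.0435),58,-45,-1,.12); r.move_linear(p,vel=.15)
r.move_linear(np.add(p,(0,0,.12)),vel=.25)
r.move_to(*pose((.5,.0,.30),-8,0,1))
for n,w in(("top",(340,180,60,80)),("scene",(150,90,130,100))):
    im=optics.get_image(n); np.savez(n+"4.npz",**im); P=cloud(im)
    t=(P[...,0]>.45)&(P[...,0]<.66)&(P[...,1]>-.45)&(P[...,1]<-.24)&(abs(P[...,2]-.079)<.005)
    v,u=np.nonzero(t); print(n,t.sum(),rect(cast(im,np.c_[u,v],.079)),np.median(P[t][:,2]))
    i=(P[...,0]>.45)&(P[...,0]<.66)&(P[...,1]>-.45)&(P[...,1]<-.24)&(P[...,2]<.03)&(P[...,2]>-.01)&(np.hypot(P[...,0]-.553,P[...,1]+.341)<.022); print("floor px",i.sum(),np.median(P[i][:,2]) if i.any() else 0)
    x,y,a,b=w; cv2.imwrite(f"pics/{n}4.png",cv2.resize(im["pixels"][y:y+b,x:x+a,::-1],None,fx=4,fy=4))
    g=(P[...,0]>.5)&(P[...,0]<.66)&(P[...,1]>-.15)&(P[...,1]<-.03)&(abs(P[...,2]-.115)<.005); v,u=np.nonzero(g)
    if len(u): print("socket",rect(cast(im,np.c_[u,v],.115)))
print(r.current_t())
E
```

```text
top 138 (array([ 553.9, -342.1]), array([62.2, 61.9]), 57.99) 0.0787705616075337
floor px 86 0.0087013155032164
socket (array([584.7, -79.7]), array([25.5, 25.6]), 62.29)
scene 127 (array([ 557.2, -339.6]), array([73.8, 59.7]), 55.81) 0.07812433074277925
floor px 0 0
socket (array([587.4, -78.2]), array([32.6, 24.2]), 48.6)
23.1167
```

View pics/scene4.png

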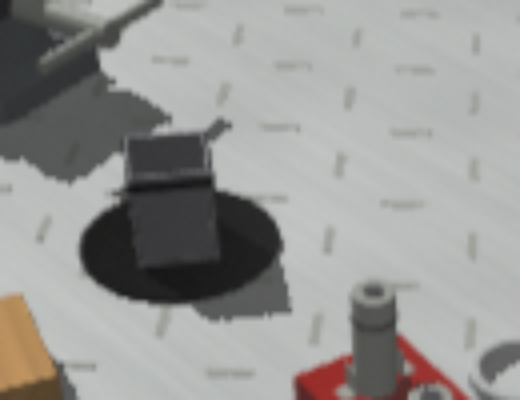

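The tin stands mouth-up on the pad (rim near (165,160) in the crop), and the depth image shows its floor at 8.7 mm, as expected. Its centre is at (0.554, −0.342). Next I'll pluck the socket.

```bash
python3 - <<'E'
from arm import *
from vis import *
S=np.array((.5853,-.0795,.109))
r.move_to(*pose(S+(0,0,.08),-98,0,1)); print(r.current_q().round(2) if hasattr(r.current_q(),'round') else r.current_q())
p,q=pose(S,-98,0,1); r.move_linear(p,vel=.12); print(r.current_contact_force())
r.set_gripper(0.0,60); print(r.current_opening(),r.current_finger_force(),r.current_contact_force())
r.move_linear(np.add(p,(0,0,.13)),vel=.1)
print(r.current_opening(),r.current_contact_force())
T=np.array((.5535,-.342,.103))
r.move_to(*pose(T+(0,0,.13),-122,0,1))
im=optics.get_image("scene"); cv2.imwrite("pics/s5.png",cv2.resize(im["pixels"][50:200,120:320,::-1],None,fx=4,fy=4))
P=cloud(im); C=np.array(r.current_tool_pos())
for z in (.15,.18):
    m=(np.hypot(P[...,0]-C[0],P[...,1]-C[1])<.05)&(abs(P[...,2]-z)<.008); print(z,m.sum(),P[m].mean(0),C)
print(r.current_t())
E
```

```text
[-0.21  0.45  1.57 -0.    1.13 -0.08]
[-0.45531548  0.17345918 -1.00152067]
0.0004123855417728783 0.0 [0.60742812 0.59153651 0.23742856]
0.00601605015694913 [-0.48683007  0.11852539 -0.18978307]
0.15 0 [nan nan nan] [ 0.55408709 -0.34053552  0.23608931]
0.18 0 [nan nan nan] [ 0.55408709 -0.34053552  0.23608931]
28.5333<stdin>:14: RuntimeWarning: Mean of empty slice.
  ret = um.true_divide(
```

View pics/s5.png

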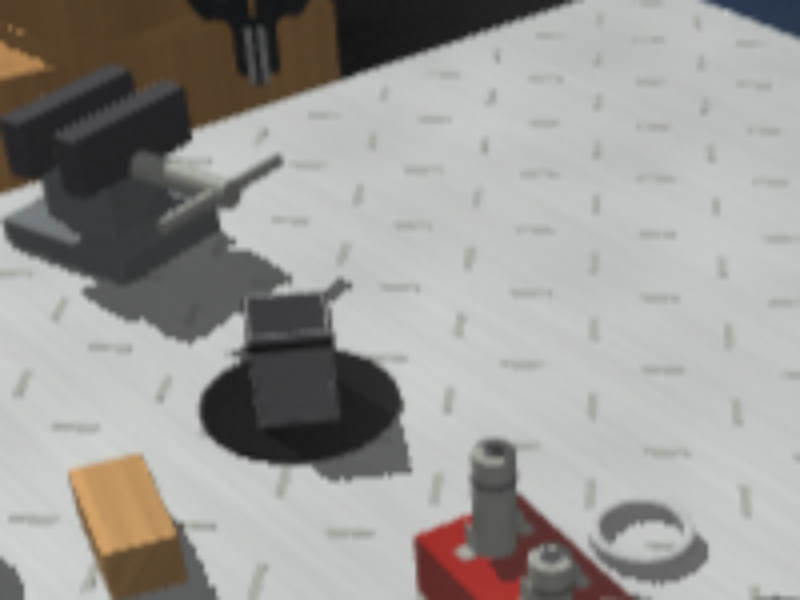

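The grip missed: the gripper shut on nothing, and the socket is still upright at about (493,490) in the crop. Nothing was disturbed. I'll go back above it and look with the wrist camera before closing again.

```bash
python3 - <<'E'
from arm import *
from vis import *
S=np.array((.5853,-.0795,.109))
r.move_to(*pose(S+(0,0,.10),-98,0,1)); r.set_gripper(1.0)
def wpose():
    M=np.eye(4); M[:3,:3]=R.from_quat(r.current_ee_rot()).as_matrix(); M[:3,3]=r.current_tool_pos(); return M
M=wpose(); im=optics.get_image("wrist"); 
im["camera_from_world"]=np.linalg.inv(M@im["mount"]); P=cloud(im)
print(M.round(3)); print(im["mount"].round(3))
m=(abs(P[...,2]-.115)<.008)&(np.hypot(P[...,0]-.585,P[...,1]+.08)<.05); v,u=np.nonzero(m); print(m.sum(),P[m].mean(0) if m.any() else "",rect(cast(im,np.c_[u,v],.115)) if m.any() else"")
cv2.imwrite("pics/w6.png",im["pixels"][:,:,::-1])
p,q=pose(S,-98,0,1); r.move_linear(p,vel=.12); print(r.current_tool_pos(),r.current_opening(),r.current_t())
im=optics.get_image("scene"); cv2.imwrite("pics/s6.png",np.vstack([cv2.resize(im["pixels"][100:220,180:340,::-1],(533,400)),cv2.resize(cv2.imread("pics/w6.png"),(533,400))])[:, :][::1])
a=cv2.imread("pics/s6.png"); cv2.imwrite("pics/s6.png",cv2.resize(np.hstack([a[:400],a[400:]]),(800,300)))
E
```

```text
[[ 0.139  0.99  -0.     0.585]
 [ 0.99  -0.139  0.    -0.079]
 [-0.    -0.    -1.     0.212]
 [ 0.     0.     0.     1.   ]]
[[ 0.001 -0.945 -0.327  0.084]
 [ 1.     0.001 -0.    -0.   ]
 [ 0.001 -0.327  0.945 -0.16 ]
 [ 0.     0.     0.     1.   ]]
981 [ 0.58372555 -0.07785934  0.11448395] (array([583.8, -77.5]), array([28.6, 26.6]), 82.05)
[ 0.58574282 -0.07959075  0.11272081] 1.0008316902934442 31.3833
```

View pics/s6.png

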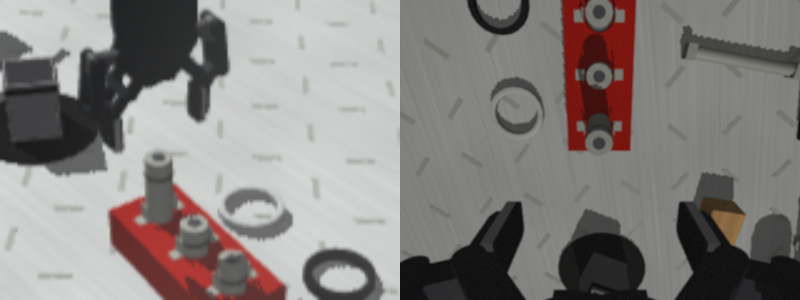

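The left half shows the open fingertips, about (115,148) and (200,117), apparently higher than the socket top at (158,155). The right half is the wrist view, with the socket at (599,143). I'll measure the actual fingertip height from depth.

```bash
python3 - <<'E'
from arm import *
from vis import *
def low(tag):
    C=np.array(r.current_tool_pos()); Rm=R.from_quat(r.current_ee_rot()).as_matrix()
    im=optics.get_image("scene"); P=cloud(im); Q=(P-C)@Rm   # tool coordinates
    dark=im["pixels"].max(-1)<90
    m=dark&(abs(Q[...,0])<.04)&(abs(Q[...,1])<.08)&(Q[...,2]<.05)&(Q[...,2]>-.1)
    A=Q[m]; 
    for s in (1,-1):
        B=A[A[:,1]*s>0]; 
        if len(B): o=B[np.argsort(B[:,2])[-15:]]; print(tag,s,len(B),"tip z",o[:,2].max().round(4),"x",o[:,0].mean().round(4),"y",o[:,1].mean().round(4))
    print("socket top in tool frame",((np.array([.585,-.0795,.115])-C)@Rm).round(4))
    M=im["camera_from_world"]
    for zz in (.0,.022): c=M[:3,:3]@(C+Rm[:,2]*zz)+M[:3,3]; print("proj",zz,im["fx"]*c[0]/c[2]+im["cx"],im["fy"]*c[1]/c[2]+im["cy"])
low("open")
r.set_gripper(.5); low("half")
print(r.current_contact_force(),r.current_opening(),r.current_finger_force())
E
```

```text
open 1 399 tip z 0.0237 x 0.0064 y 0.0085
open -1 296 tip z 0.0488 x 0.0109 y -0.0056
socket top in tool frame [-0.     -0.0008 -0.0021]
proj 0.0 243.11080382236435 163.14075333232432
proj 0.022 243.23887879964366 170.41493532353317
half 1 391 tip z 0.0223 x 0.0075 y 0.0091
half -1 385 tip z 0.0496 x 0.0115 y -0.0044
socket top in tool frame [-0.     -0.0003 -0.003 ]
proj 0.0 243.29039341972032 163.35926782798992
proj 0.022 243.42678443537238 170.62018382545284
[-0.15982681  1.60395982 -0.0078666 ] 0.5007085070289913 0.0
```

```bash
python3 - <<'E'
from arm import *
from vis import *
p=np.array(r.current_tool_pos()); p[2]+=.12; r.move_linear(p,vel=.25)
def low(tag):
    C=np.array(r.current_tool_pos()); Rm=R.from_quat(r.current_ee_rot()).as_matrix()
    for n in ("scene",):
        im=optics.get_image(n); Q=(cloud(im)-C)@Rm
        m=(abs(Q[...,0])<.05)&(abs(Q[...,1])<.09)&(Q[...,2]<.06)&(Q[...,2]>-.2)
        for s in (1,-1):
            B=Q[m&(Q[...,1]*s>0)]; o=B[np.argsort(B[:,2])[-25:]]; print(tag,n,s,len(B),"tip z",np.round(o[[0,12,24],2],4),"xy",o[:,:2].mean(0).round(4))
    M=im["camera_from_world"]; c=M[:3,:3]@C+M[:3,3]; print("proj",im["fx"]*c[0]/c[2]+im["cx"],im["fy"]*c[1]/c[2]+im["cy"],"depth",c[2]); return im
r.set_gripper(1.0); a=low("open")
r.set_gripper(0.0); b=low("shut")
cv2.imwrite("pics/f7.png",np.hstack([cv2.resize(i["pixels"][50:190,190:300,::-1],None,fx=3.6,fy=3.6) for i in (a,b)]))
print(r.current_t())
E
```

```text
open scene 1 2103 tip z [-0.0423 -0.0377 -0.0308] xy [0.0051 0.0509]
open scene -1 1089 tip z [-0.0398 -0.0353 -0.0315] xy [ 0.0001 -0.0423]
proj 242.49119983976553 119.6103178347916 depth 0.8771354040830279
shut scene 1 1919 tip z [-0.027  -0.0244 -0.0182] xy [0.0048 0.0072]
shut scene -1 941 tip z [-0.0391 -0.0315 -0.0221] xy [ 0.0077 -0.0058]
proj 242.47431348946049 119.51814499483815 depth 0.8769456515094991
34.025
```

View pics/f7.png

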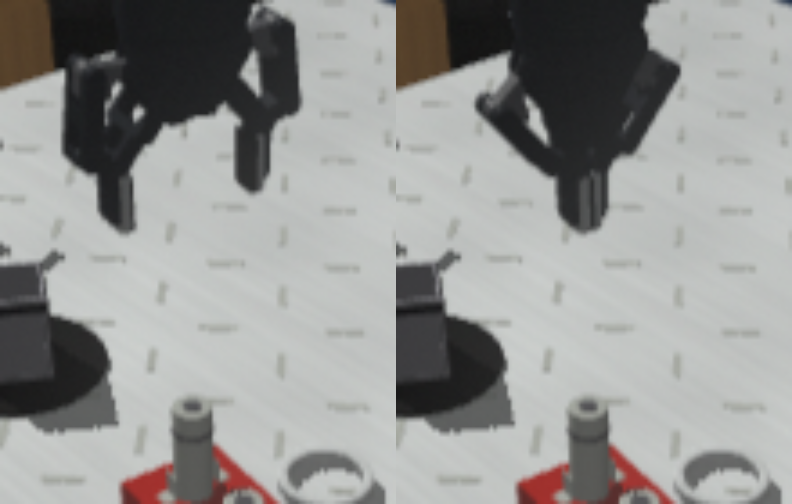

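The picture (open tips (120,228) and (255,188); shut tips (585,228)) and the depth agree. The real fingertips end about 19 mm **behind** the reported TCP when shut and 31 mm when open. The spec says `finger_overhang` is 22 mm ahead, so it is off by about 41 mm along the tool. That explains the miss, and I'll use the measured value from here.

```bash
cat >> arm.py <<'E'
TIP=-.020   # measured: tip along tool z from the TCP when nearly shut (spec's +.022 is contradicted by images)
E
python3 - <<'E'
from arm import *
from vis import *
r.set_gripper(1.0)
q=rot(-98,0,1).as_quat(); zt=.091   # wanted fingertip height
S=np.array((.5848,-.079,zt+TIP))
r.move_to(S+(0,0,.07),q); r.move_linear(S,vel=.12); print(r.current_contact_force())
r.set_gripper(0.0,60); print(r.current_opening(),r.current_finger_force(),r.current_contact_force())
if r.current_opening()>.2:
    r.move_linear(S+(0,0,.13),vel=.1)
    print(r.current_opening(),r.current_finger_force(),r.current_contact_force())
C=np.array(r.current_tool_pos()); im=optics.get_image("scene"); P=cloud(im)
for z in (.16,.175,.19):
    m=(np.hypot(P[...,0]-C[0],P[...,1]-C[1])<.04)&(abs(P[...,2]-z)<.006); print(z,m.sum(),P[m].mean(0).round(4) if m.any() else "")
print(C,r.current_t())
cv2.imwrite("pics/s8.png",cv2.resize(im["pixels"][50:200,150:350,::-1],None,fx=3.5,fy=3.5))
E
```

```text
[-0.25752003 -0.7955804  -0.26794173]
0.3083422074721763 58.76695990562439 [-1.17718508  1.03376595  6.20727537]
0.30773051363466736 59.081175327301025 [-0.24862028 -0.01926008 -1.91324918]
0.16 52 [ 0.592  -0.0727  0.1598]
0.175 52 [ 0.592  -0.0729  0.1749]
0.19 56 [ 0.5923 -0.0723  0.1899]
[ 0.58449808 -0.07892698  0.20030476] 38.0667
```

View pics/s8.png

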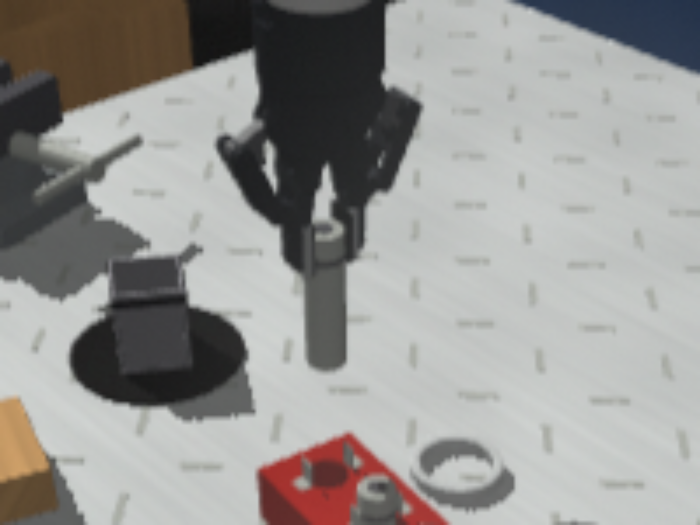

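The socket hangs upright in the jaws at about (325,295), with its pocket empty below. Next I'll lower it into the tin.

```bash
python3 - <<'E'
from arm import *
from vis import *
q=rot(-122,0,1).as_quat(); T=np.array((.554,-.342,.0))
r.move_to(T+(0,0,.20),q)
C=np.array(r.current_tool_pos()); print(C,r.current_opening())
r.move_linear(T+(0,0,.070),vel=.1); print(r.current_contact_force())
touch_down(.0605,thr=2.5)
print(r.current_opening(),r.current_contact_force(),r.current_t())
im=optics.get_image("scene"); cv2.imwrite("pics/s9.png",cv2.resize(im["pixels"][70:190,130:290,::-1],None,fx=4,fy=4))
E
```

```text
[ 0.55443216 -0.3407427   0.19992885] 0.30902541720018145
[-0.93270957 -0.10530562 -2.27122958]
touch [ 0.5543954  -0.34239999  0.06449558] 7.427428318321704
0.30765576108901194 [-2.29045975  0.75691023  5.15619874] 42.3
```

View pics/s9.png

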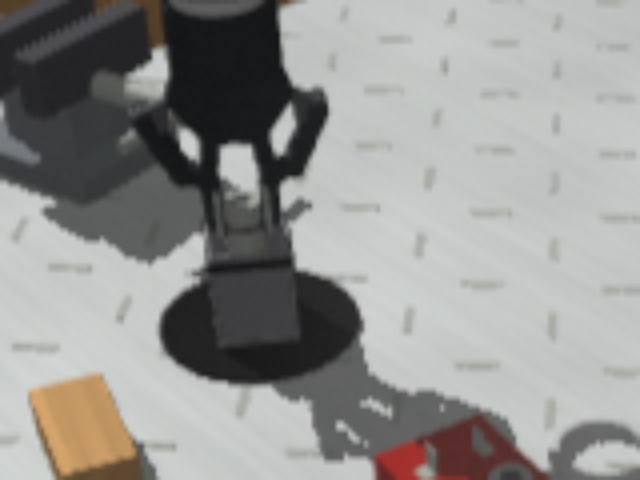

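The socket touched the floor at the expected height, and the jaws sit above the rim, at about (240,225). I'll release, retreat and check numerically.

```bash
python3 - <<'E'
from arm import *
from vis import *
r.set_gripper(1.0)
p=np.array(r.current_tool_pos()); r.move_linear(p+(0,0,.16),vel=.12)
r.move_to(*pose((.42,.1,.3),-98,0,1)); r.sleep(.5)
im=optics.get_image("top"); P=cloud(im); D=np.hypot(P[...,0]-.554,P[...,1]+.342)
for z in (.079,.109):
    m=(D<.06)&(abs(P[...,2]-z)<.005); v,u=np.nonzero(m); print(z,m.sum(),rect(cast(im,np.c_[u,v],z)),np.median(P[m][:,2]))
a=dict(np.load("top0.npz")); P0=cloud(a)
for n,(x0,x1,y0,y1,zz) in dict(org=(.5,.7,-.15,.1,.035),ringa=(.42,.54,.03,.13,.006),ringb=(.42,.53,-.1,-.01,.006),block=(.68,.8,-.35,-.2,.03),lid=(.68,.79,.24,.36,.007)).items():
    f=lambda P:np.nanmean(P[(P[...,0]>x0)&(P[...,0]<x1)&(P[...,1]>y0)&(P[...,1]<y1)&(P[...,2]>zz)&(P[...,2]<zz+.05)],0).round(3); print(n,f(P0),f(P))
print(r.current_t())
cv2.imwrite("pics/t10.png",cv2.resize(im["pixels"][130:270,120:400,::-1],None,fx=2.8,fy=2.8))
E
```

```text
0.079 149 (array([ 553.8, -342.3]), array([62. , 62.4]), 57.34) 0.07860544094032829
0.109 74 (array([ 554.2, -341.2]), array([26.2, 23. ]), 89.06) 0.10903226285307666
org [ 0.594 -0.015  0.048] [ 0.594 -0.016  0.048]
ringa [0.484 0.079 0.012] [0.484 0.079 0.012]
ringb [ 0.474 -0.056  0.012] [ 0.474 -0.056  0.012]
block [ 0.735 -0.277  0.04 ] [ 0.735 -0.277  0.04 ]
lid [0.737 0.298 0.013] [0.737 0.298 0.013]
46.7083
```

View pics/t10.png

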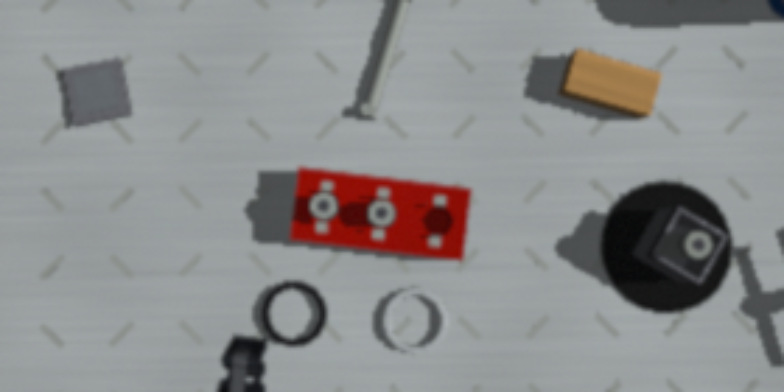

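The tin stands mouth-up on the pad at about (690,245), with the socket standing inside it at (698,243). The third pocket is empty and the bystanders haven't moved, so I'm handing in.

```bash
python3 -c "
from cell import r
print(r.hand_in(), r.current_t())"
```

```text
the job is handed in; nothing more can be done
the job is handed in; nothing more can be done
```

The job is handed in: the tin stands mouth-up about 2 mm from the pad's centre with the deep socket upright on its floor, and nothing I checked had moved, at about 47 s; the first socket grip closed on air because the real fingertips sit about 41 mm behind where `r.finger_overhang` puts them, so I measured the offset in the images and gripped again.

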